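Putting away the setting blocks from the turntable

ROBOT

A 6-joint arm with a two-finger parallel gripper is mounted at the origin on the work surface. World frame = base frame: x ahead of the robot, y to its left, z up, the work surface at z = 0. Lengths are in m, angles in degrees, forces in N, time in s.
With the tool pointing down it reaches from about 0.325 to 0.85 m from the base axis. Payload 15.5 kg.
Tool frame: the origin (TCP) lies at the very end of the fingers, on their centre line; the grasp point (between the pads) lies arm.grip_depth behind it (arm.grip_depth is the distance from the TCP to the grasp point, in m); z points along the fingers, y is the line along which they close (so a half turn about z gives the same grasp; the last joint's range is limited). The gripper opens to 91 mm and grips with 3 to 60 N. Pads are 32 mm wide; open, the fingers measure 118 mm over their backs; the gripper's body (76 mm by 178 mm) begins 60 mm behind the grasp point.
Start: joints at [67.065, 28.281, 77.091, -0, 74.628, -5.472], TCP at [0.188, 0.596, 0.214] pointing down, gripper open.
Joint ranges: [-166.48, 166.48], [-47.26, 123.95], [12.59, 153.08], [-70.14, 250.14], [6.76, 159.57], [-176.63, 176.63]. Speed limits (degrees/s): [108.29, 108.29, 147.25, 172.46, 172.46, 172.46].

INTERFACE

Orientations are given as a 3x3 rotation matrix whose columns are the frame's x, y, z axes.
In Python, from rig import arm gives the robot as it stands. Calls block until the motion is done:
- arm.move_to(position, orientation): joint-space move of the TCP to a pose.
- arm.move_l(position, orientation=None, feed=0.15): straight line of the TCP; orientation=None keeps the orientation; feed is the mean speed in m/s.
- arm.move_joints(angles): joint-space move.
- arm.grip(opening): finger opening in m; the grip force is fixed at half the most; returns when the fingers have stopped.
- arm.sleep(seconds).
- arm.solve_ik(position, orientation): joint angles nearest the present ones, or None.
- arm.snapshot(name): name is "scene" or "top"; returns the picture (420x560x3 uint8, red, green, blue); there is no depth.
- arm.get_calibration(name): a dict with "intrinsics" (3x3 intrinsics, pixels), "k1" (the pictures are not rectified: a ray, as slopes to the right and down, at radius r is drawn at 1 + k1 r^2 times it, then the intrinsics apply), "cam_to_world" (4x4, takes a point from camera to world coordinates). Camera axes: x right, y down, z forward; pixel columns grow to the right and rows downward; lengths in m; the calibration is good to about 2 mm. A picture is of the moment at which its call begins. get_calibration takes no time and is no camera call.
A pose or a line that the arm cannot do raises arm.Unreachable and nothing moves.
- arm.sign_off(): hands the job in; it is judged then, once.
Readings, each from a call of its own:
- arm.current_t(): time.
- arm.current_joint_positions(): joint angles.
- arm.current_dq(): joint speeds.
- arm.current_tau(): joint torques, N m.
- arm.current_ee_pos(): TCP position.
- arm.current_tool_rot(): TCP orientation.
- arm.current_force(): force on the tool from outside, world axes, zero at the start.
- arm.current_torque(): the same for the moment, N m.
- arm.current_width(): finger opening in m.
- arm.current_grasp_force(): force on a finger pad.
Only numpy, scipy, OpenCV 4.12 (cv2) and the standard library are available. Lean on these libraries where they do the work, as an engineer would, in place of code of your own. Each camera call takes 0.05 s, during which the arm holds its last target. There are 200 camera calls.

TASK

Put the oak setting blocks away: turn the turntable by its hub bar to bring each block on it to the open window of the guard, lift it out and lay it flat in its own cradle on the rack, the one of the block's own length; the longest block, left out on the bench, goes home too. Finish by turning the turntable so that the oil can faces the window. Do not shift the hammer, jar or scissors.

Things in the scene. Friction and masses are not known exactly. Their poses are not given: they have to be found in the camera images.
- block60_mid (a point): centre of the 60 mm setting block: a square oak bar 60 x 40 x 40 mm with steel end caps and one dark saw slot round it; its x axis is the long axis; all four long faces are alike, so it may lie on any of them; 0.08 to 0.4 kg; starts in one of the turntable's pockets (may be absent).
- block75_mid (a point): centre of the 75 mm setting block: a square oak bar 75 x 40 x 40 mm with steel end caps and two dark saw slots round it; its x axis is the long axis; all four long faces are alike, so it may lie on any of them; 0.08 to 0.4 kg; starts in one of the turntable's pockets (may be absent).
- block90_mid (a point): centre of the 90 mm setting block: a square oak bar 90 x 40 x 40 mm with steel end caps and three dark saw slots round it; its x axis is the long axis; all four long faces are alike, so it may lie on any of them; 0.08 to 0.4 kg; starts in one of the turntable's pockets (may be absent).
- block105_mid (a point): centre of the 105 mm setting block: a square oak bar 105 x 40 x 40 mm with steel end caps and four dark saw slots round it; its x axis is the long axis; all four long faces are alike, so it may lie on any of them; 0.08 to 0.4 kg; starts in one of the turntable's pockets (may be absent).
- block120_mid (a point): centre of the 120 mm setting block: a square oak bar 120 x 40 x 40 mm with steel end caps and five dark saw slots round it; its x axis is the long axis; all four long faces are alike, so it may lie on any of them; 0.08 to 0.4 kg; always present, starts lying out on the bench to the left of the rack.
- nest60 (a point): the 60 mm block's own cradle on the rack, told by its length and by one dark line on each long wall: a recess 68 x 48 mm, 10 mm deep, in a wooden cradle 138 x 73 mm. The point is the centre of the seated block: 20 mm above the recess floor, 10 mm above the rim; x axis along the recess.
- nest75 (a point): the 75 mm block's own cradle on the rack, told by its length and by two dark lines on each long wall: a recess 83 x 48 mm, 10 mm deep, in a wooden cradle 138 x 73 mm. The point is the centre of the seated block: 20 mm above the recess floor, 10 mm above the rim; x axis along the recess.
- nest90 (a point): the 90 mm block's own cradle on the rack, told by its length and by three dark lines on each long wall: a recess 98 x 48 mm, 10 mm deep, in a wooden cradle 138 x 73 mm. The point is the centre of the seated block: 20 mm above the recess floor, 10 mm above the rim; x axis along the recess.
- nest105 (a point): the 105 mm block's own cradle on the rack, told by its length and by four dark lines on each long wall: a recess 113 x 48 mm, 10 mm deep, in a wooden cradle 138 x 73 mm. The point is the centre of the seated block: 20 mm above the recess floor, 10 mm above the rim; x axis along the recess.
- nest120 (a point): the 120 mm block's own cradle on the rack, told by its length and by five dark lines on each long wall: a recess 128 x 48 mm, 10 mm deep, in a wooden cradle 138 x 73 mm. The point is the centre of the seated block: 20 mm above the recess floor, 10 mm above the rim; x axis along the recess.
- rack: the fixed rack board, 290 x 230 mm; origin at the centre of its underside, x along its length. Five cradles and a blank of the same outline stand on it, two along x by three across, long sides along x, 75 mm between centre lines; which is where varies. Recess floors are 17 mm, cradle rims 27 mm above the bench.
- rotor (a joint): turn of the turntable in rad, counter-clockwise from above is positive; 0 is where it stood at the start (which varies); turns freely to at least 3 turns either way, stays where it is left (friction about 0.12 N m, light damping).
- hub (a point): grip point on the turntable's axis, 137 mm above the bench, on a black upright bar fixed to the table: 70 mm long, 18 mm wide, from 107 to 155 mm above the bench; its x axis is along the bar's length and turns with the table. Pinch it across its width and twist to turn the table.
- disc (a point): centre of the turntable's top: an aluminium disc 336 mm across, its top (the pocket floor) 30 mm above the bench. It carries four block pockets every 90 degrees, centres 120 mm from the axis; a pocket is 113 mm long (square to the radius), 50 mm wide, with walls 10 mm high, 5 mm thick.
- window (a point): fixed point in the open front of the guard: where a pocketed block's centre is when its pocket faces the window; 120 mm from the axis, 50 mm above the bench. Its x axis points to the turntable's axis.
- stand: fixed stand and steel wire guard, 102 mm high at the top of the wires, 370 mm wide, over the table except on the window side: its front wire runs 75 mm behind the window point, square to x. Origin on the bench on the turntable's axis, x axis away from the window. Blocks under the wires cannot be lifted out.
- oilcan (a point): point on the turntable 120 mm from its axis, 20 mm above the disc, in the direction of the oil can, which is fixed on the disc midway between two pockets: a grey can, 46 mm across and 36 mm tall, its own axis 141 mm from the turntable's, with a white spout to 60 mm above the disc. The point comes to the window point when the can faces the window.
- hammer: bystander: a hammer lying on the bench beyond the rack; leave it where it is.
- jar: bystander: a small jar, 64 mm across, 85 mm tall, on the bench left of the rack's far end; leave it where it is.
- scissors: bystander: a pair of red-handled scissors, 190 mm, lying to the right of the turntable, nearer the robot; leave it where it is.
Not all that is in view belongs to the job. What is shaped like the part that bears block60_mid but pink is not meant.

How it is judged:
By the outcome, as a careful person would: the job done as asked, in the order asked, and still so for the second after the job is handed in, with the robot touching nothing.
Of block60, block75, block90, block105 only 3 to 4 are there at a start; the rules pass over those that are not, and their reading is None.
At some moment in a run one of block120 may be knocked a few centimetres aside while the robot is not near it.
Once in a run the grip may slacken for a moment while it holds something.
It also fails if it takes over 210 s, if anything falls off the work surface, if the arm or the gripper's body presses on something with over 40 N, if the wrist force passes 120 N, or if a joint passes its speed limit or range.

## Working session

There is one attempt and no reset: what is moved stays moved. The work goes in short steps, each a Python script; the robot and the scene stay as the last script left them, time stands still between calls to the robot, and variables do not carry over. Pictures are saved under pics/ and viewed, at most 14 in all, crops included, and the job is handed in when it is done.

```bash
ls; mkdir -p pics; python3 - <<'E'
from rig import arm
import cv2,numpy as np
for n in("scene","top"):
    im=arm.snapshot(n); cv2.imwrite(f"pics/{n}0.png",cv2.resize(im[:,:,::-1],(800,600),interpolation=cv2.INTER_CUBIC)); np.save(f"{n}0.npy",im)
    c=arm.get_calibration(n);print(n,c)
print(arm.grip_depth,arm.current_t(),arm.current_tool_rot())
E
```

```text
pics
scene {'intrinsics': array([[450.40594461,   0.        , 281.94111753],
       [  0.        , 450.40594461, 206.10627969],
       [  0.        ,   0.        ,   1.        ]]), 'k1': -0.13228795265805207, 'cam_to_world': array([[ 0.12689872,  0.64998235, -0.74927943,  1.36396456],
       [ 0.9918644 , -0.07546917,  0.10251542, -0.11245398],
       [ 0.01008572, -0.75619267, -0.6542713 ,  0.8682585 ],
       [ 0.        ,  0.        ,  0.        ,  1.        ]])}
top {'intrinsics': array([[536.64384949,   0.        , 293.86871136],
       [  0.        , 536.64384949, 210.75199338],
       [  0.        ,   0.        ,   1.        ]]), 'k1': -0.20056827354980325, 'cam_to_world': array([[-0.0156378 , -0.98348714,  0.18030117,  0.21128639],
       [-0.99985791,  0.01651628,  0.00337197, -0.00511097],
       [-0.0062942 , -0.18022282, -0.98360567,  1.57873631],
       [ 0.        ,  0.        ,  0.        ,  1.        ]])}
0.0188 0.1 [[-9.53905660e-01  3.00106301e-01 -4.47604861e-04]
 [ 3.00106614e-01  9.53905084e-01 -1.05407932e-03]
 [ 1.10636706e-04 -1.13982141e-03 -9.99999344e-01]]
```

View pics/top0.png

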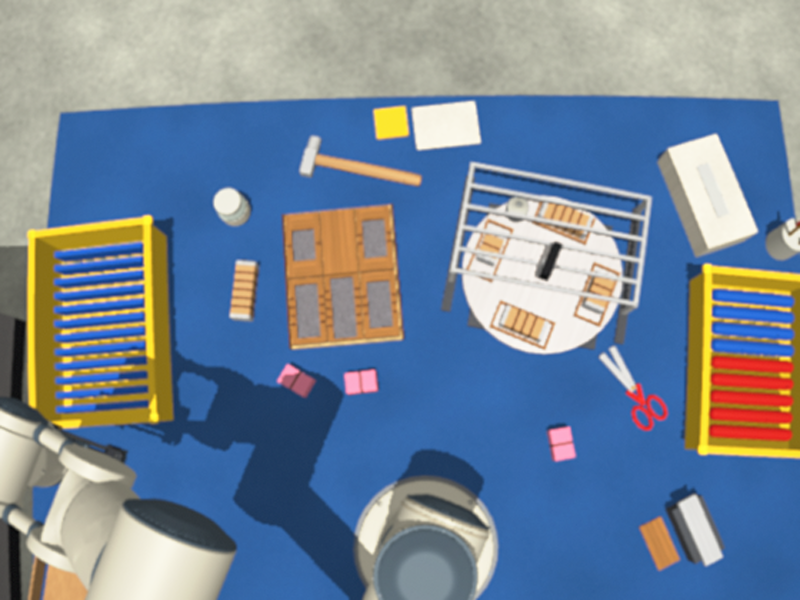

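View pics/scene0.png

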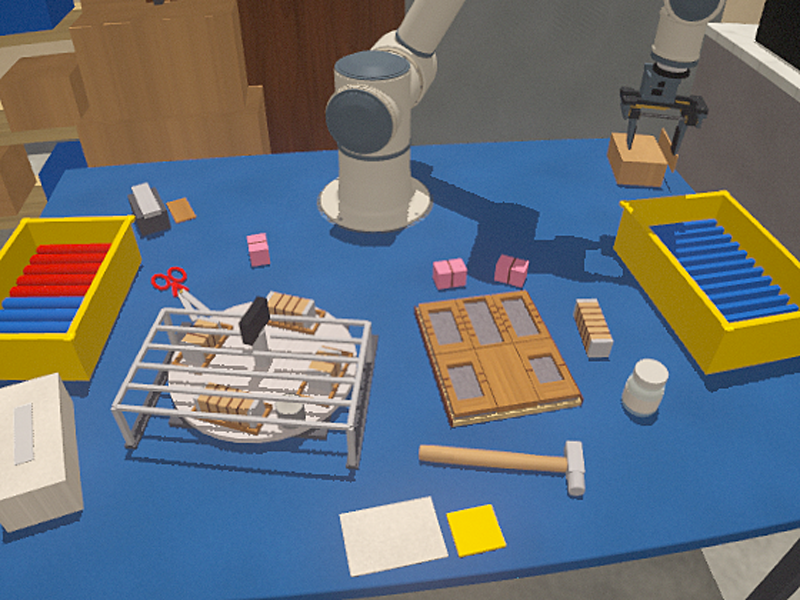

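Both views show four blocks on the turntable and the 120 block left of the rack, at about (243,290) in the top view. The rack is at (343,276), the hub bar at (549,260) and the oil can at (517,207), and the window side faces the robot. I'll measure next.

```bash
cat > h.py <<'E'
from rig import arm
import cv2,numpy as np
def cast(n,px,z):
    """pixels (N,2) -> world points on the plane at height z"""
    c=arm.get_calibration(n);K=c["intrinsics"];T=c["cam_to_world"]
    d=(np.atleast_2d(px).astype(float)-K[:2,2])/[K[0,0],K[1,1]]
    u=d.copy()
    for _ in range(20): u=d/(1+c["k1"]*(u**2).sum(1,keepdims=True))
    r=np.c_[u,np.ones(len(u))]@T[:3,:3].T
    return T[:3,3]+r*((z-T[2,3])/r[:,2:])
def proj(n,P):
    c=arm.get_calibration(n);K=c["intrinsics"];T=c["cam_to_world"]
    q=(np.atleast_2d(P)-T[:3,3])@T[:3,:3];u=q[:,:2]/q[:,2:]
    u=u*(1+c["k1"]*(u**2).sum(1,keepdims=True))
    return u*[K[0,0],K[1,1]]+K[:2,2]
def ortho(n,im,z,x0,x1,y0,y1,s=1000):
    """metric picture of plane z: up=+x, left=+y, s px per m"""
    xs=x1-(np.arange(int((x1-x0)*s))+.5)/s; ys=y1-(np.arange(int((y1-y0)*s))+.5)/s
    X,Y=np.meshgrid(xs,ys,indexing="ij")
    m=proj(n,np.c_[X.ravel(),Y.ravel(),0*X.ravel()+z]).reshape(*X.shape,2).astype(np.float32)
    return cv2.remap(im,m[...,0],m[...,1],cv2.INTER_CUBIC)
E
python3 - <<'E'
from h import *
t=np.load("top0.npy")
s=1.4286
a=cast("top",np.array([[343,276],[549,290],[243,290]])/s,0.03);print(a.round(3))
for nm,z,b in(("rack",.027,(.40,.76,.02,.36)),("table",.05,(.36,.78,-.46,-.0)),):
    for n in("top",):
        o=ortho(n,np.load(n+"0.npy"),z,*b,s=1600);print(o.shape)
        cv2.imwrite(f"pics/{nm}_{n}.png",o[:,:,::-1])
E
```

```text
[[ 0.551  0.159  0.03 ]
 [ 0.514 -0.267  0.03 ]
 [ 0.525  0.369  0.03 ]]
(576, 544, 3)
(672, 736, 3)
```

```bash
python3 - <<'E'
from h import *
o=ortho("top",np.load("top0.npy"),.05,.32,.74,-.50,-.02,s=1400);cv2.imwrite("pics/table1.png",o[:,:,::-1])
E
```

```text
(no output)
```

View pics/rack_top.png

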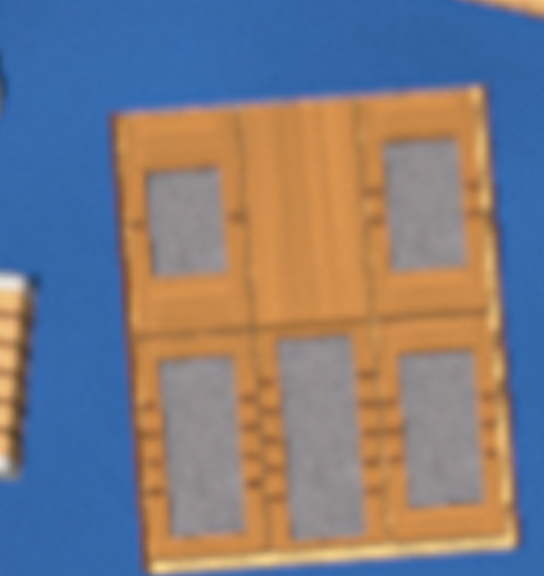

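View pics/table1.png

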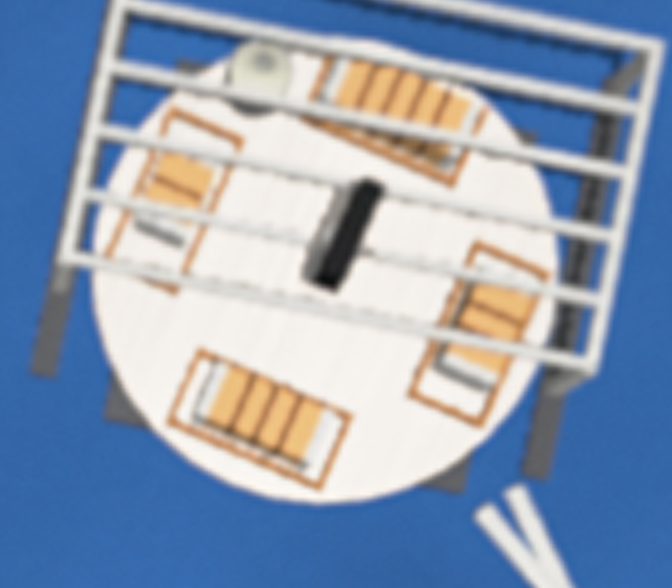

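The rack holds nest60 at (187,220), nest75 at (427,203), nest105 at (203,445), nest120 at (321,438) and nest90 at (440,428). On the table, block90 is at the front (260,420), 105 at the back, 60 on the left and 75 on the right. The hub bar points along the front pocket's radius, so the gripper body (±89 mm) would clip it for the 90 and 105 blocks. I'll tilt the tool outward for those two.

```bash
cat >> h.py <<'E'
S=1000.
def xy(p,b): # ortho px -> world xy ; b=(x0,x1,y0,y1)
    p=np.atleast_2d(p); return np.c_[b[1]-(p[:,1]+.5)/S, b[3]-(p[:,0]+.5)/S]
def rect(pts):
    """min area rect -> centre, angle(deg, world) of long side, sizes"""
    (c,sz,a)=cv2.minAreaRect((np.asarray(pts)*1000).astype(np.float32))
    if sz[0]<sz[1]: a+=90; sz=sz[::-1]
    return np.array(c)/1000,(a+90)%180-90,np.array(sz)
def blobs(mask,amin):
    cs,_=cv2.findContours(mask.astype(np.uint8),cv2.RETR_EXTERNAL,cv2.CHAIN_APPROX_NONE)
    return [c[:,0] for c in cs if cv2.contourArea(c)>amin]
def masks(im):
    hsv=cv2.cvtColor(im,cv2.COLOR_RGB2HSV).astype(int);h,s,v=hsv[...,0],hsv[...,1],hsv[...,2]
    return h,s,v
E
python3 - <<'E'
from h import *
im=np.load("top0.npy")
B=(.36,.80,.02,.36);o=ortho("top",im,.027,*B,s=S);h,s,v=masks(o)
print("RACK wood",[ (rect(xy(c,B))) for c in blobs((h<25)&(s>70),20000)])
for c in blobs((s<60)&(v>70),1500):
    a=rect(xy(c,B));b=rect(cast("top",proj("top",np.c_[xy(c,B),0*c[:,0]+.027]),.017)[:,:2])
    print("recess@rim",a[0].round(4),a[2].round(1),round(a[1],1),"@floor",b[0].round(4))
B=(.3,.8,-.5,0.);o=ortho("top",im,.155,*B,s=S);h,s,v=masks(o)
for c in blobs((v<60),400): print("black@.155",rect(xy(c,B)))
o=ortho("top",im,.03,*B,s=S);h,s,v=masks(o)
c=max(blobs((s<60)&(v>150),3000),key=cv2.contourArea);p=xy(c,B)
# front arc of disc: robust circle of fixed radius
from scipy.optimize import least_squares
q=p[(p[:,0]<.49)]
f=lambda w:np.hypot(q[:,0]-w[0],q[:,1]-w[1])-.168
r=least_squares(f,[.53,-.26],loss="cauchy",f_scale=.001);print("axis from disc",r.x,np.median(abs(f(r.x))))
for z in(.04,):
  o=ortho("top",im,z,*B,s=S);h,s,v=masks(o)
  for c in blobs((h<25)&(s>90),300): print("pocket@.04",[x.round(4) if hasattr(x,'round') else x for x in rect(xy(c,B))])
o=ortho("top",im,.102,*B,s=S);h,s,v=masks(o)
cv2.imwrite("pics/g.png",o[:,:,::-1])
# front wire: bright lines over z .102
g=cv2.cvtColor(o,cv2.COLOR_RGB2GRAY)
from math import *
l=cv2.createLineSegmentDetector().detect(g)[0][:,0]
for x in l:
    L=hypot(x[2]-x[0],x[3]-x[1])
    if L>80: 
        w=xy(x.reshape(2,2),B);print("line",w.round(4).ravel(),round(degrees(atan2(*(w[1]-w[0])[::-1])),1))
B=(.40,.66,.30,.46);o=ortho("top",im,.04,*B,s=S);h,s,v=masks(o)
for c in blobs((h<30)|(s<90)&(v>120),1500): print("b120",rect(xy(c,B)))
E
```

```text
RACK wood [(array([0.55316083, 0.16283482]), 4.248454570770264, array([286.98074341, 233.94969177]))]
recess@rim [0.4809 0.2335] [108.8  45. ] 4.0 @floor [0.4826 0.2351]
recess@rim [0.4919 0.0845] [93.9 45.3] 4.4 @floor [0.4937 0.085 ]
recess@rim [0.4862 0.1588] [123.9  45.6] 4.0 @floor [0.4879 0.1598]
recess@rim [0.6208 0.2436] [63.4 44.6] 4.3 @floor [0.6235 0.2452]
recess@rim [0.632  0.0948] [78.6 45.3] 4.6 @floor [0.6347 0.0954]
black@.155 (array([ 0.54751459, -0.25046829]), -24.775146484375, array([73.33518219, 14.7368803 ]))
axis from disc [ 0.55043177 -0.25482905] 0.0003580395619847687
pocket@.04 [array([ 0.4412, -0.2068]), 66.80140686035156, array([120.1454,  58.3001])]
pocket@.04 [array([ 0.4462, -0.211 ]), 66.25050354003906, array([72.493 , 46.9374])]
pocket@.04 [array([ 0.4887, -0.3651]), 61.69924545288086, array([46.0554, 15.5776])]
pocket@.04 [array([ 0.4664, -0.3487]), 65.55604553222656, array([58.3462, 41.3803])]
pocket@.04 [array([ 0.519 , -0.3769]), 75.25643920898438, array([52.0693, 34.5093])]
pocket@.04 [array([ 0.6124, -0.1492]), 68.19859313964844, array([39.5531, 
[... 253 characters left out ...]
.654  -0.3984] -103.4
line [ 0.6529 -0.4595  0.7258 -0.1093] 78.2
line [ 0.5915 -0.331   0.6443 -0.2126] 66.0
line [ 0.3653 -0.3467  0.2993 -0.4037] -139.2
line [ 0.7141 -0.109   0.6913 -0.2288] -100.8
line [ 0.7587 -0.1153  0.6854 -0.4664] -101.8
line [ 0.4641 -0.4314  0.6933 -0.479 ] -11.7
line [ 0.3042 -0.4205  0.3864 -0.3811] 25.6
line [ 0.6945 -0.4792  0.7714 -0.1081] 78.3
line [ 0.7704 -0.1069  0.5394 -0.0584] 168.1
line [ 0.3824 -0.2391  0.4283 -0.1345] 66.3
line [ 0.6917 -0.2294  0.6753 -0.3114] -101.3
line [ 0.5625 -0.3866  0.5805 -0.3034] 77.8
line [ 0.6806 -0.4407  0.7478 -0.1187] 78.2
b120 (array([0.52385992, 0.36675876]), -3.5763320922851562, array([129.80921936,  52.08587265]))
```

```bash
cat >> h.py <<'E'
from math import cos,sin,radians,degrees,atan2,hypot
AX=np.array([.551,-.2546]); WD=-11.8   # axis, direction window->axis (deg)
RA=4.2
NEST={60:(.6222,.2444),75:(.6334,.0951),90:(.4928,.0848),105:(.4818,.2343),120:(.4871,.1593)}
PARK=[67.065,28.281,77.091,0,74.628,-5.472]
rd=lambda a:np.array([cos(radians(a)),sin(radians(a))])
def R(phi,tilt=0):
    """tool down, closing line at phi; tilt leans the body towards direction -y... (about tool x)"""
    y=np.r_[rd(phi),0];z=np.array([0,0,-1.]);M=np.c_[np.cross(y,z),y,z]
    return M@cv2.Rodrigues(np.array([radians(tilt),0,0.]))[0]
def best(phi,pos,lo=-170,hi=170,pref=0):
    """phi or phi+180, whichever puts joint 6 nearest pref"""
    c=[]
    for p in(phi,phi+180):
        q=arm.solve_ik(pos,R(p))
        if q is not None and lo<=q[5]<=hi: c.append((abs(q[5]-pref),p))
    return min(c)[1]
def st(m=""): print(m,"t=%.1f w=%.4f f=%.1f F=%s"%(arm.current_t(),arm.current_width(),arm.current_grasp_force(),np.round(arm.current_force(),1)),np.round(arm.current_ee_pos(),4))
def turn(bar,d,pref):
    """grip the hub bar (length at angle bar), turn the table by d degrees"""
    p=best(bar+90,[*AX,.2],pref=pref)
    arm.grip(.06); arm.move_to([*AX,.2],R(p)); arm.move_l([*AX,.119],feed=.15); arm.grip(0); st("hub")
    q=np.array(arm.current_joint_positions()); q[5]-=d; arm.move_joints(q)
    st("turned"); arm.grip(.06); arm.move_l([*AX,.2],feed=.25)
def look(name):
    im=arm.snapshot("top"); np.save(name+".npy",im); return im
E
python3 - <<'E'
from h import *
for p in(66.4,246.4): print(arm.solve_ik([*AX,.2],R(p)))
# test tilt sign: y outward dir, want body (-z) to lean outward
out=WD+180;print((-R(out,10)[:,2]).round(3),rd(out))
turn(-23.6,11.8,40)
arm.move_joints(PARK); st()
im=look("t1")
B=(.3,.8,-.5,0.);o=ortho("top",im,.04,*B,s=S);h,s,v=masks(o)
for c in blobs((h<25)&(s>90),3000): print("pocket",rect(xy(c,B)))
B=(.36,.56,-.35,-.1);o=ortho("top",im,.07,*B,s=2000);h,s,v=masks(o);cv2.imwrite("pics/w1.png",o[:,:,::-1])
E
```

```text
[-3.04352253e+01  2.75797667e+01  8.07702066e+01 -2.54444375e-14
  7.16500267e+01 -9.68352253e+01]
[-3.04352253e+01  2.75797667e+01  8.07702066e+01 -2.54444375e-14
  7.16500267e+01  8.31647747e+01]
[-0.17   0.036  0.985] [-0.97886739  0.20449605]
hub t=5.4 w=0.0180 f=30.0 F=[12.  25.8  3.4] [ 0.5523 -0.2516  0.1192]
turned t=5.7 w=0.0179 f=30.2 F=[ 1.1 -1.7  1.2] [ 0.5525 -0.2523  0.1191]
 t=10.2 w=0.0600 f=0.0 F=[ 1.  -0.6 -0.4] [0.1882 0.596  0.2139]
pocket (array([ 0.44007492, -0.22859805]), 74.24882507324219, array([72.52922058, 47.2587471 ]))
```

View pics/w1.png

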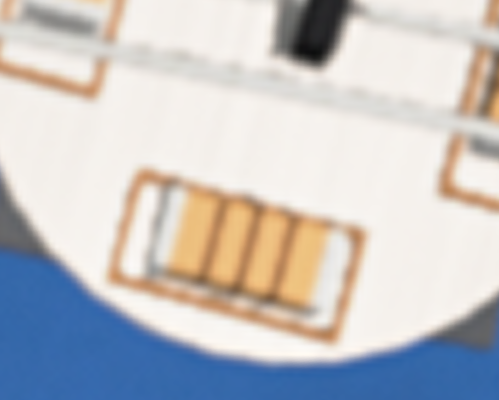

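The pocket is almost at the window. Its bottom edge runs (110,280)–(335,340), about 75° against the target of 78°, and block90 is centred near (253,250). I'll refine this, then pick with the tilt.

```bash
cat >> h.py <<'E'
def block(im,c,z,r=.075,blob=False):
    """oak block with top at height z near xy c: centre, angle of long side, oak size (mm, caps excluded)"""
    b=(c[0]-r,c[0]+r,c[1]-r,c[1]+r);o=ortho("top",im,z,*b,s=S);h,s,v=masks(o)
    m=((h>8)&(h<25)&(s>70)&(v>190)).astype(np.uint8)
    m=cv2.morphologyEx(m,cv2.MORPH_CLOSE,np.ones((9,9)))
    m=cv2.morphologyEx(m,cv2.MORPH_OPEN,np.ones((15,15)))
    cs=blobs(m,400)
    return rect(xy(max(cs,key=cv2.contourArea),b)) if cs else None
def pocket(im,c,r=.075):
    b=(c[0]-r,c[0]+r,c[1]-r,c[1]+r);o=ortho("top",im,.04,*b,s=S);h,s,v=masks(o)
    m=((h<18)&(s>125)&(v<225)).astype(np.uint8)
    n,l,stt,_=cv2.connectedComponentsWithStats(m,connectivity=8)
    k=[i for i in range(1,n) if stt[i,4]>60]
    yx=np.argwhere(np.isin(l,k)); return rect(xy(yx[:,::-1],b)),len(yx)
E
python3 - <<'E'
from h import *
W=AX-.12*rd(WD)
for n,c in(("top0",(.4412,-.2068)),("t1",W)):
    im=np.load(n+".npy");print(n,block(im,c,.07),pocket(im,c))
im=np.load("t1.npy");print(block(im,(.524,.367),.04))
for p in(78.2-90,78.2+90):
  for ph in (p,): print(p,arm.solve_ik([*W,.2],R(p)))
print(arm.solve_ik([*W,.05],R(168.2,10)))
E
```

```text
top0 (array([ 0.44183356, -0.20740616]), 65.55604553222656, array([72.91207123, 46.84249496])) ((array([ 0.44601721, -0.21138112]), 66.19405364990234, array([65.3897171 , 42.78586197])), 1176)
t1 (array([ 0.43685037, -0.22414949]), 74.1974868774414, array([74.21695709, 46.51268005])) ((array([ 0.44061148, -0.22808089]), 74.87599182128906, array([65.51425934, 43.3891716 ])), 1186)
(array([0.52545282, 0.36829831]), -5.042449951171875, array([102.01541901,  39.55221558]))
-11.799999999999997 [-3.49280782e+01  1.84822525e+01  9.66422337e+01 -2.54444375e-14
  6.48755138e+01 -2.31280782e+01]
168.2 [-3.49280782e+01  1.84822525e+01  9.66422337e+01 -2.54444375e-14
  6.48755138e+01  1.56871922e+02]
[-38.13595616  29.46927944 113.92371734   9.45992371  27.950627
 145.63806755]
```

```bash
python3 - <<'E'
from h import *
im=np.load("scene0.npy")
B=(.36,.80,.02,.36);o=ortho("scene",im,.027,*B,s=S);h,s,v=masks(o)
for c in blobs((s<60)&(v>70),1500):
    a=rect(xy(c,B));b=rect(cast("scene",proj("scene",np.c_[xy(c,B),0*c[:,0]+.027]),.017)[:,:2])
    m=(a[0]+b[0])/2
    k=min(NEST,key=lambda k:np.hypot(*(m-NEST[k])))
    print(k,m.round(4),a[2].round(1),round(a[1],1),"minus top",(m-NEST[k]).round(4))
B=(.3,.8,-.5,0.);o=ortho("scene",im,.155,*B,s=S);h,s,v=masks(o)
for c in blobs((v<60),300): print("black@.155",rect(xy(c,B)))
o=ortho("scene",im,.04,(.36),.56,-.32,-.1,s=S);
print(block.__name__)
E
```

```text
105 [0.4857 0.2369] [101.   42.8] 4.1 minus top [0.0039 0.0026]
90 [0.4966 0.0872] [87.2 44.9] 4.0 minus top [0.0038 0.0024]
120 [0.4912 0.1623] [117.   43.9] 4.3 minus top [0.0041 0.003 ]
60 [0.6266 0.2474] [58.6 42.8] 4.4 minus top [0.0044 0.003 ]
75 [0.6371 0.0976] [73.2 45.2] 4.4 minus top [0.0037 0.0025]
black@.155 (array([ 0.58125269, -0.24866447]), -24.179107666015625, array([105.8418808 ,  42.72772598]))
block
```

The scene camera and the hub grip both put the top view's y about 2.6 mm low, so I'll correct all top-view positions by (+2, +2.5) mm. Now I pick block90 with a 12° tilt.

```bash
cat >> h.py <<'E'
OFF=np.array([.002,.0025])
AX=AX+OFF; NEST={k:np.array(v)+OFF for k,v in NEST.items()}; W=AX-.12*rd(WD)
def lower(p,zs,z0,step=.001,fmax=4):
    """down in steps until contact"""
    f0=arm.current_force()[2]; z=zs
    while z>z0:
        z-=step; arm.move_l([*p,z],feed=.03)
        if abs(arm.current_force()[2]-f0)>fmax: break
    return z
def place(L,dz,zoff,shift=0):
    """block held: its centre is at TCP, bottom zoff below TCP; lay it in nest L. shift: TCP minus block centre along nest x"""
    n=NEST[L]+shift*rd(RA)
    p=best(RA+90,[*n,.2],pref=0); arm.move_to([*n,.15],R(p)); st("over nest")
    arm.move_l([*n,.017+zoff+.006],feed=.2)
    z=lower(n,.017+zoff+.006,.017+zoff-.004); print("z",round(z,4),"expected",.017+zoff); st("down")
    arm.grip(.060); arm.move_l([*n,.16],feed=.25)
E
python3 - <<'E'
from h import *
im=np.load("t1.npy");c,a,sz=block(im,W-OFF,.07); c=c+OFF
u=rd(a-90) # towards axis
if u@(AX-c)<0:u=-u
t=np.array([-u[1],u[0]]); print("along offset from radial line",(c-AX)@t,"radial",-(c-AX)@u)
p=AX-.119*u+t*((c-AX)@t); print(p)
phi=degrees(atan2(*(-u)[::-1]));M=R(phi,12)
arm.grip(.06); arm.move_to([*p,.16],M); arm.move_l([*p,.050],feed=.1);st("at")
arm.grip(0);st("grip")
arm.move_l([*p,.19],feed=.1);st("lift")
E
```

```text
along offset from radial line -0.0017858418898783514 radial 0.11812781978452642
[ 0.43801116 -0.22141198]
at t=14.7 w=0.0604 f=0.0 F=[-0.7  0.2 -0.1] [ 0.4383 -0.2216  0.0504]
grip t=15.1 w=0.0432 f=29.3 F=[ 1.3 -0.2  7.7] [ 0.4387 -0.2219  0.0506]
lift t=16.7 w=0.0428 f=28.6 F=[ 0.4  0.4 -2.9] [ 0.4377 -0.2212  0.1895]
```

```bash
python3 - <<'E'
from h import *
n=NEST[90];ph=RA+90;M=R(ph,12)
print(arm.solve_ik([*n,.04],M))
arm.move_to([*n,.12],M);st()
im=arm.snapshot("scene");cv2.imwrite("pics/hold1.png",cv2.resize(im[120:330,230:510,::-1],(800,600),interpolation=cv2.INTER_CUBIC))
E
```

```text
[ 11.50318127  34.5797646  102.90381095 -16.85905134  45.32251072
 -70.50711836]
 t=20.2 w=0.0427 f=28.6 F=[ 0.1 -0.2 -2.3] [0.4948 0.0872 0.12  ]
```

View pics/hold1.png

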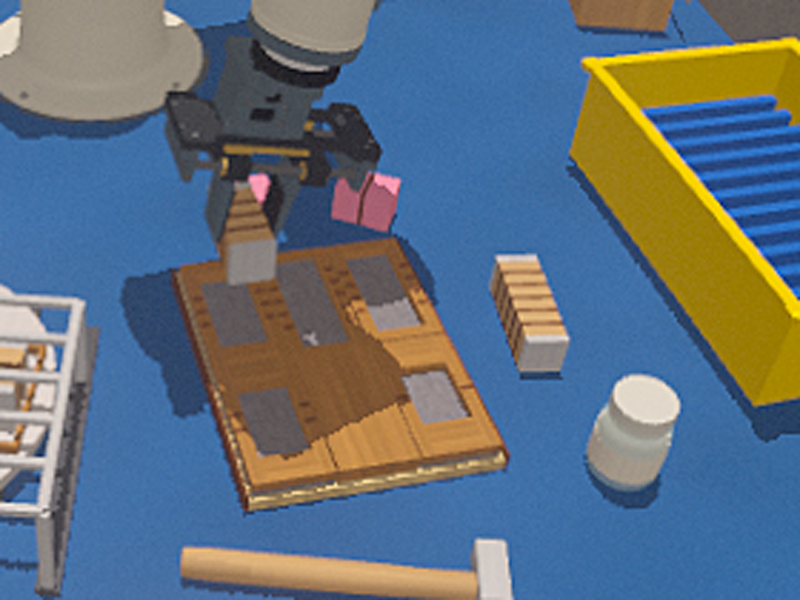

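The block hangs nearly level over nest90, so it kept its attitude against the tilted pads. I'll lower it with the tool still tilted.

```bash
python3 - <<'E'
from h import *
ph=RA+90;n=NEST[90]-.001*rd(ph)
arm.move_l([*n,.045],feed=.15)
z=lower(n,.045,.0370);print(z);st("down")
arm.grip(.052);st("rel"); arm.move_l([*n,.16],feed=.2)
arm.move_joints(PARK)
im=look("t2")
b=(.40,.74,-.02,.44);print(block(im,NEST[90]-OFF,.057),(NEST[90]-OFF))
o=ortho("top",im,.057,*b,s=1500);cv2.imwrite("pics/r2.png",o[:,:,::-1]);st()
print(block(im,(.524,.367),.04))
E
```

```text
0.03699999999999999
down t=22.9 w=0.0430 f=29.8 F=[-1.9  0.1 11. ] [0.495  0.0863 0.0375]
rel t=23.2 w=0.0518 f=0.0 F=[-0.4  0.4  0.1] [0.4949 0.0863 0.037 ]
(array([0.4932897 , 0.09944315]), 4.1149091720581055, array([156.22932434, 110.64928436])) [0.4928 0.0848]
 t=26.2 w=0.0523 f=0.0 F=[-0.6 -0.1 -0.7] [0.1883 0.5958 0.2138]
(array([0.52549658, 0.36829443]), -5.042449951171875, array([101.92752838,  39.55221558]))
```

View pics/r2.png

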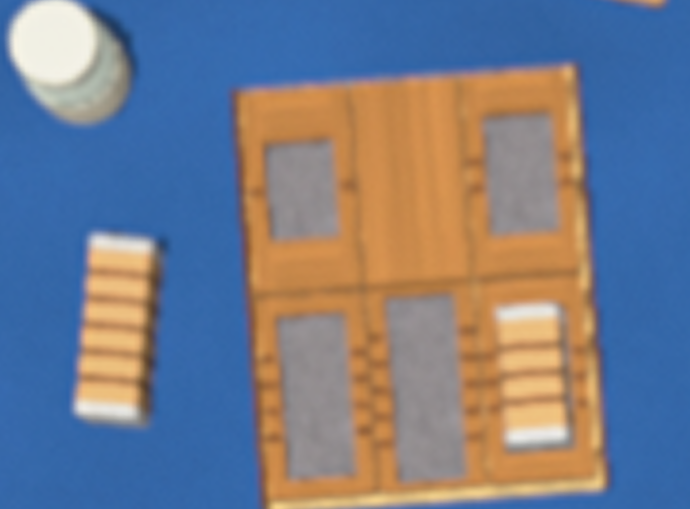

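Block90 is seated squarely in nest90 at (533,375). The 120 block hasn't moved, at (117,328), so it goes next, followed by a table turn for block75.

```bash
cat >> h.py <<'E'
def pick(c,phi,z,pref=0):
    p=best(phi,[*c,.15],pref=pref); arm.grip(.06)
    arm.move_to([*c,z+.08],R(p)); arm.move_l([*c,z],feed=.15); arm.grip(0); st("grip")
    arm.move_l([*c,.17],feed=.2); st("lift")
E
python3 - <<'E'
from h import *
im=np.load("t2.npy");c,a,_=block(im,(.524,.367),.04)
pick(c+OFF,a+90,.018); place(120,0,.018); 
turn(-15.3,-86.7,-60)
arm.move_joints(PARK); im=look("t3"); st()
print(block(im,W-OFF,.07),pocket(im,W-OFF))
b=(.36,.72,-.50,0.1);o=ortho("top",im,.07,*b,s=1300);cv2.imwrite("pics/w3.png",o[:,:,::-1])
b=(.40,.74,.02,.32);o=ortho("top",im,.057,*b,s=1500);cv2.imwrite("pics/r3.png",o[:,:,::-1])
E
```

```text
grip t=29.2 w=0.0400 f=30.0 F=[-0.   0.7  7.7] [0.5279 0.3711 0.0188]
lift t=30.1 w=0.0395 f=30.0 F=[-0.9 -0.9 -2.2] [0.5268 0.3704 0.1688]
over nest t=31.0 w=0.0398 f=30.0 F=[ 0.4  0.2 -2.5] [0.4894 0.1622 0.1497]
z 0.035 expected 0.035
down t=33.2 w=0.0397 f=30.0 F=[-3.5 -1.  12.9] [0.4892 0.1618 0.0356]
hub t=37.5 w=0.0176 f=30.0 F=[-0.8 -1.7  2.1] [ 0.553  -0.2523  0.1191]
turned t=38.9 w=0.0177 f=30.0 F=[ 30.5  20.8 -12.6] [ 0.5569 -0.25    0.1191]
 t=43.5 w=0.0598 f=0.0 F=[0.5 0.8 0. ] [0.1881 0.596  0.2139]
(array([ 0.42917053, -0.22988742]), -11.309928894042969, array([58.83484268, 58.24650574])) ((array([ 0.4388092 , -0.23601276]), 78.11134338378906, array([50.00905991, 42.69567108])), 820)
```

View pics/w3.png

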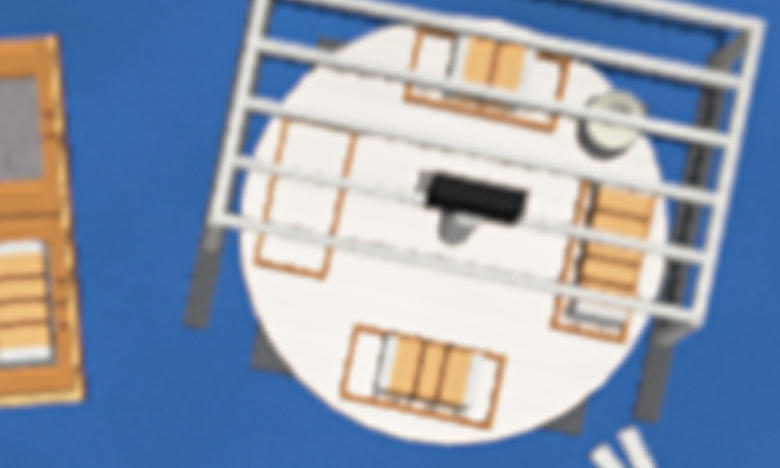

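Block75 is at the window, centre near (431,372), with the table within 0.5° of square. Two hub grips now put the axis at about (.556, -.2528), which matches the scene camera. I'll update the offset and take block75.

```bash
sed -i 's/^OFF=.*/OFF=np.array([.004,.0024])/' h.py; sed -i '/^AX=AX+OFF/a AX=np.array([.5558,-.2528]); W=AX-.12*rd(WD)' h.py
python3 - <<'E'
import re
s=open("h.py").read()
s=s.replace("m=((h>8)&(h<25)&(s>70)&(v>190))","m=((h>11)&(h<25)&(s>70)&(s<smax)&(v>190))").replace("r=.075,blob=False","r=.06,smax=150")
open("h.py","w").write(s)
E
cat > pk.py <<'E'
from h import *
import sys
E
python3 - <<'E'
from h import *
im=np.load("t3.npy")
e=cast("top",proj("top",[[.4335,-.2327,.07]]),.07)
for sm in(130,140,150): print(block(im,(.4335,-.2327),.07,r=.055,smax=sm))
r=block(im,(.4335,-.2327),.07,r=.055,smax=140)
c,a=r[0],78.2
if not(52<r[2][0]<66 and hypot(*(c-[.4335,-.2327]))<.006): c=np.array([.4335,-.2327]);print("by eye")
c=c+OFF
pick(c,WD,.048)
place(75,0,.018)
turn(WD-90,-90,-60)
arm.move_joints(PARK); im=look("t4"); st()
b=(.36,.74,-.50,0.3);o=ortho("top",im,.06,*b,s=1000);cv2.imwrite("pics/w4.png",o[:,:,::-1])
E
```

```text
(array([ 0.43694214, -0.23157568]), 81.25383758544922, array([57.47763443, 44.4006958 ]))
(array([ 0.42942734, -0.23003311]), -10.175506591796875, array([59.03103638, 58.07201767]))
(array([ 0.42942734, -0.23003311]), -10.175506591796875, array([59.03103638, 58.07201767]))
grip t=47.9 w=0.0395 f=30.0 F=[ 1.4 -0.1  8.6] [ 0.4341 -0.228   0.0487]
lift t=48.6 w=0.0397 f=30.0 F=[-1.4  0.5 -2.6] [ 0.4329 -0.2273  0.1692]
over nest t=50.4 w=0.0399 f=30.0 F=[ 0.5  0.5 -2.2] [0.6372 0.0969 0.1497]
z 0.035 expected 0.035
down t=52.6 w=0.0400 f=30.0 F=[-3.6  0.1 10.2] [0.6375 0.0976 0.0357]
hub t=57.1 w=0.0176 f=30.0 F=[ 5.4 -0.  -0.7] [ 0.5563 -0.253   0.1191]
turned t=58.5 w=0.0181 f=30.0 F=[ 4.  -2.3 -2.2] [ 0.5565 -0.2533  0.1192]
 t=63.1 w=0.0601 f=0.0 F=[ 0.6 -0.5 -1.1] [0.1882 0.596  0.2139]
```

View pics/w4.png

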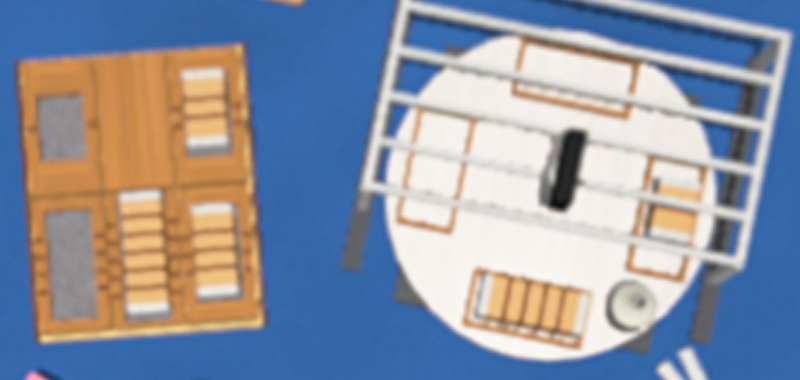

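The 90, 120 and 75 blocks are seated. Block105 is at the window, centre near (532,306), with the oil can beside it at (632,305). I'll repeat the tilted pick.

```bash
python3 - <<'E'
from h import *
im=np.load("t4.npy")
e=cast("top",proj("top",[[.74-.306,.3-.532,.06]]),.07)[0,:2];print(e)
for sm in(125,130,135): print(block(im,e,.07,r=.06,smax=sm))
r=block(im,e,.07,r=.06,smax=130)
c=r[0] if 80<r[2][0]<98 and abs((r[0]-e)@rd(78.2))<.005 else e
c=c+OFF; u=rd(WD); t=rd(78.2)
p=AX-.121*u+t*((c-AX)@t); print("along",(c-AX)@t,"radial",-(c-AX)@u,p)
M=R(WD+180,12)
arm.grip(.06); arm.move_to([*p,.16],M); arm.move_l([*p,.050],feed=.1);st("at")
arm.grip(0);st("grip")
arm.move_l([*p,.19],feed=.1);st("lift")
ph=RA+90;M=R(ph,12);n=NEST[105]-.001*rd(ph)
arm.move_to([*n,.12],M);st("over")
if arm.current_width()>.03:
    arm.move_l([*n,.045],feed=.15)
    z=lower(n,.045,.0370);print(z);st("down")
    arm.grip(.052);arm.move_l([*n,.16],feed=.2)
    turn(WD,-90,-60)
arm.move_joints(PARK); im=look("t5"); st()
b=(.36,.74,-.50,0.3);o=ortho("top",im,.06,*b,s=1000);cv2.imwrite("pics/w5.png",o[:,:,::-1])
E
```

```text
[ 0.43253356 -0.23050607]
(array([ 0.43903064, -0.23227483]), 81.25383758544922, array([86.90068817, 39.76295471]))
(array([ 0.43008844, -0.23139912]), 81.25383758544922, array([87.88906097, 57.70570755]))
(array([ 0.42960001, -0.23132397]), 81.25383758544922, array([87.88906097, 58.69407654]))
along -0.001591632297559497 radial 0.12400666211928685 [ 0.43703156 -0.22961397]
at t=67.6 w=0.0599 f=0.0 F=[ 0.1 -0.4  0.2] [ 0.4373 -0.2298  0.0504]
grip t=68.0 w=0.0430 f=29.4 F=[ 2.2 -0.3  7.6] [ 0.4376 -0.2301  0.0505]
lift t=69.5 w=0.0428 f=28.6 F=[ 0.7 -0.4 -3. ] [ 0.4367 -0.2294  0.1895]
over t=72.7 w=0.0426 f=28.6 F=[ 0.4 -0.5 -1.6] [0.486  0.2355 0.12  ]
0.03699999999999999
down t=75.4 w=0.0427 f=29.6 F=[-1.5  0.3  8.1] [0.486  0.2358 0.0375]
hub t=80.1 w=0.0182 f=30.0 F=[-1.7 -2.7  1.6] [ 0.5558 -0.2531  0.1191]
turned t=81.5 w=0.0179 f=30.0 F=[ 4.8  2.5 -0.5] [ 0.5563 -0.2528  0.1191]
 t=86.1 w=0.0598 f=0.0 F=[ 0.2 -0.   1.1] [0.1882 0.596  0.2139]
```

View pics/w5.png

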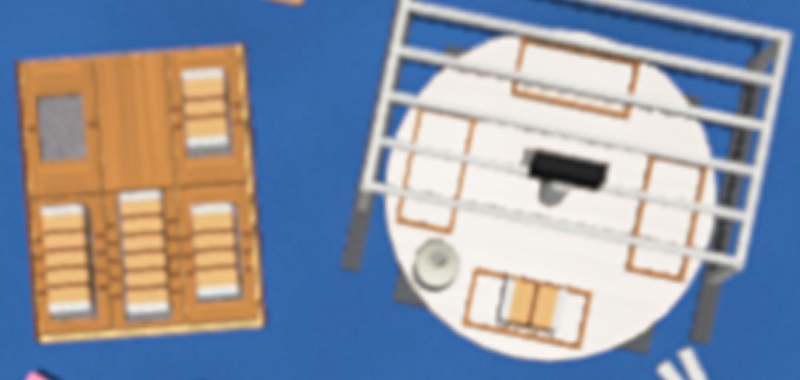

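Block105 is seated, and block60 is at the window near (532,303). The can sits 45° clockwise of the window, at (436,264).

```bash
python3 - <<'E'
from h import *
im=np.load("t5.npy")
e=cast("top",proj("top",[[.74-.303,.3-.532,.06]]),.07)[0,:2];t=rd(78.2)
for sm in(120,128): print(block(im,e,.07,r=.05,smax=sm))
r=block(im,e,.07,r=.05,smax=125)
c=r[0] if 38<r[2][0]<60 and abs((r[0]-e)@t)<.004 else e
c=c+OFF; p=AX-.121*rd(WD)+t*((c-AX)@t); print((c-AX)@t,(e+OFF-AX)@t,p)
pick(p,WD,.048)
if arm.current_width()>.03:
    place(60,0,.018)
    turn(WD-90,45,0)
arm.move_joints(PARK); im=look("t6"); st()
b=(.36,.74,-.50,0.3);o=ortho("top",im,.06,*b,s=1000);cv2.imwrite("pics/w6.png",o[:,:,::-1])
E
```

```text
None
(array([ 0.43490732, -0.232287  ]), -7.765167236328125, array([46.88428116, 42.74081039]))
-0.0014356956176730003 0.00039201823071304334 [ 0.43706345 -0.22946133]
grip t=90.5 w=0.0397 f=30.0 F=[-0.7 -0.1  7.9] [ 0.4374 -0.2297  0.0486]
lift t=91.2 w=0.0396 f=30.0 F=[-0.2  0.2 -1.3] [ 0.4366 -0.2292  0.1692]
over nest t=93.1 w=0.0402 f=30.0 F=[ 0.8  0.1 -1.8] [0.6264 0.2456 0.15  ]
z 0.035 expected 0.035
down t=95.3 w=0.0397 f=30.0 F=[-3.6 -1.3  8.5] [0.6263 0.2468 0.0357]
hub t=99.9 w=0.0178 f=30.0 F=[ 4.7 -1.  -1. ] [ 0.5563 -0.253   0.1191]
turned t=100.7 w=0.0180 f=30.0 F=[-0.3 -0.6  1.6] [ 0.5561 -0.2529  0.1191]
 t=105.2 w=0.0599 f=0.0 F=[-0.5 -0.4  1.3] [0.1882 0.596  0.214 ]
```

View pics/w6.png

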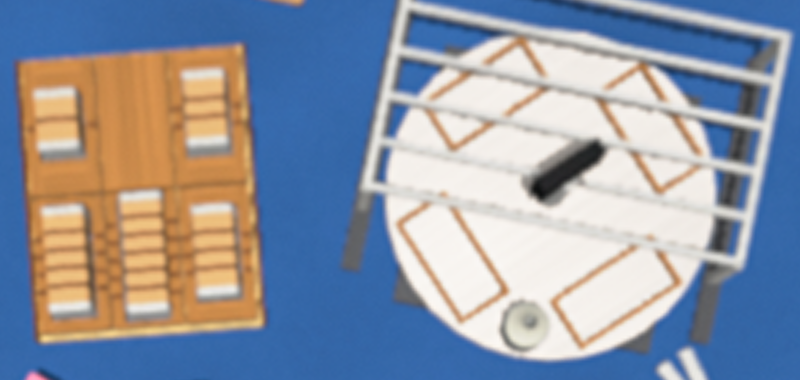

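```bash
python3 - <<'E'
from h import *
im=arm.snapshot("scene");cv2.imwrite("pics/fin.png",cv2.resize(im[190:350,60:500,::-1],(800,291),interpolation=cv2.INTER_CUBIC))
E
```

```text
(no output)
```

View pics/fin.png

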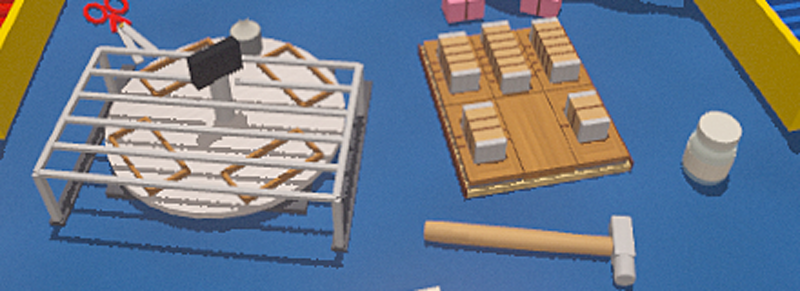

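All five blocks sit level in their cradles at (462,65) to (590,115). The oil can is at the window at (246,38), and the hammer, jar and scissors look undisturbed.

```bash
python3 -c "
from rig import arm
print(arm.sign_off())"
```

```text
the job is handed in; nothing more can be done
None
```

The job is done and handed in: all five oak blocks lie flat in their own cradles, the oil can faces the window to within about 1–2° by the camera, and the hammer, jar and scissors look undisturbed in the final picture.

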